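Check the firmness of a clamped clay platter with a hand gauge

TASK

The upturned clay platter stands on the banding wheel: first lock the wheel by turning the brass hex nut of its strap clamp clockwise with the fingers until it is fully tight. Then take the plunger gauge out of its wooden stand and set its tip inside the small dark ring marked on the platter's sloping side, with the gauge square to the slope and pushed gently until the plunger is about half-way in, and finish while holding it there: do not let go. Touch the soft clay and its wheel only with the gauge's plunger, never push it hard, and leave the jar, the cup and the wooden rib where they are.

Things in the scene. Friction and masses are not known exactly. Their poses are not given: they have to be found in the camera images.
- nut_center (a point): Centre of the brass hexagonal nut, 36 mm across flats, 30 mm tall, beside the wheel. z is up; x, and the directions 60 and 120 degrees from it, are square to its flats. Fingers may reach 26 mm below this point (under the nut: a 26 mm wide, 12 mm tall collar, then the steel strap). A thin stud shows 14 mm above the nut, seen only. The nut sinks 2.4 mm per radian of turn.
- nut (a joint): Angle of the nut in rad, growing as it turns clockwise seen from above (tightening); it starts at 0.05 to 0.5 and stops fully tight at 1.3. Needs about 0.2 to 0.3 N m, more as the strap's pad meets the wheel. It stays where it is left (once tight it may creep back by under 0.1).
- spot (a point): Centre of the dark ring (24 mm across) drawn on the sloping side of the upturned grey clay platter, 71 mm above the table, 85 mm from the wheel's axis, on the robot's side. z points straight out of the slope: 20 degrees from vertical, leaning away from the wheel's axis.
- gauge_grip (a point): Middle of the gauge's round black grip, 28 mm across, 60 mm long (any grasp yaw does); z points along the gauge to its dial head, which is 40 mm across, 30 to 42 mm above this point. A collar 48 mm across lies 30 to 36 mm below, a 29 mm nose ends 66 mm below, the plunger tip 80 mm below when out. 145 to 235 g. It starts upright in the stand; lift it straight up by over 50 mm to free it.
- gauge_tip (a point): Rounded end of the gauge's plunger (8 mm across); it moves with the plunger. Its z is that of the gauge.
- plunger (a joint): How far the plunger is pushed into the gauge, m: 0 fully out, 0.012 fully in. Spring of 380 N/m with 0.8 N at the start, so half-way in (0.006) takes about 3 N.
- stand: Wooden stand of the gauge, fixed to the table: a tapered tube 80 mm across at the foot, 48 mm at the rim, 64 mm tall, origin at the centre of its underside.
- jar: Glass jar with a white lid, 64 mm across, 95 mm tall, loose; leave it alone. Origin at the underside.
- cup: Terracotta cup, 72 mm across, 75 mm tall, loose; leave it alone. Origin at the underside.
- rib: Flat wooden rib (shaping tool), 133 x 45 x 8 mm, loose; leave it alone. Origin at the underside.
- platter: The grey clay platter, upside down, fixed on the wheel, 224 mm across; and the wheel under it (280 mm across, 14 mm thick); origin on the wheel's axis at the wheel's underside, 34 mm above the table, z up. Clay from 14 mm above the origin; its highest part, a foot ring 104 mm across, tops at 57 mm. Its edge is 63 mm from the nut's axis. The wheel turns stiffly until the clamp is tight.
There are look-alikes about, which are no part of the job. What is shaped like the part that bears gauge_grip but pink is not meant.

How it is judged:
On the way, in this order (a step that is already met when the one before it is completed fails the run):
1. the hex nut is turned fully tight (value of joint nut above 1.18 rad), for 0.2 s.
2. the gauge is lifted clear of its stand, held in the fingers (z of gauge_tip in the frame of stand above 0.064 m and contact force between the fingers and gauge above 1 N), for 0.1 s.
At the end, for the whole second after the job is handed in: For the last second the nut is still tight (over 1.1 rad), the fingers hold the gauge, its tip rests within 11 mm of the ring's centre, its axis is within 0.15 rad (8.6 degrees) of square to the slope, the plunger is 3 to 9.5 mm in (of 12 mm) and presses on the clay with 0.8 to 8 N, at rest (value of joint nut above 1.1 rad and distance between gauge_tip and spot below 0.011 m and angle between the z axis of gauge_grip and the z axis of spot, either way round below 0.15 rad and height (world z) of gauge_grip above 0.12 m and value of joint plunger between 0.003 and 0.0095 m and contact force between plunger and platter between 0.8 and 8 N and contact force between the fingers and gauge above 1 N and linear speed of gauge below 0.02 m/s); the arm keeps its last pose, push and grip.
It fails at once if the gauge pushes the clay with more than 15 N (contact force between gauge and platter above 15 N).
It fails at once if the robot itself touches the clay or the wheel (contact force between any of the fingers, the arm and platter above 1 N).
It fails at once if the jar, the cup or the rib is moved (distance of any of jar, cup, rib from where it was at the start of the episode above 0.02 m).
It also fails if it takes over 45 s, if anything falls off the work surface, if the arm or the gripper's body presses on something with over 40 N, if the wrist force passes 120 N, or if a joint passes its speed limit or range.

ROBOT

A 6-joint arm with a two-finger parallel gripper is mounted at the origin on the work surface. World frame = base frame: x ahead of the robot, y to its left, z up, the work surface at z = 0. Lengths are in m, angles in rad, forces in N, time in s.
With the tool pointing down it reaches from about 0.35 to 0.85 m from the base axis. Payload 8.1 kg.
Tool frame: the origin (TCP) lies midway between the tips of the shut fingers; the grasp point (between the pads) lies 19 mm behind it (pinch_z is the distance from the TCP to the grasp point, in m); z points along the fingers, y is the direction in which the jaws open and shut (so a half turn about z gives the same grasp; the last joint's range is limited). The gripper opens to 93 mm and grips with 3 to 60 N. Pads are 15 mm wide; open, the fingers measure 128 mm over their backs; the gripper's body (75 mm by 188 mm) begins 65 mm behind the grasp point.
Start: joints at [-1.238, 0.13, 1.488, -0, 1.523, -0.085], TCP at [0.243, -0.548, 0.219] pointing down, gripper open.
Joint ranges: [-2.96, 2.96], [-0.89, 2.26], [0.02, 2.5], [-1.34, 4.48], [0, 2.73], [-2.66, 2.66]. Speed limits (rad/s): [2.39, 2.39, 2.79, 3.14, 3.14, 3.14].

INTERFACE

Orientations are given as a unit quaternion [w, x, y, z].
In Python, from rig import * gives the robot as it stands. The module is installed in compiled form; this text tells all that it offers.
- The arm moves only by the tool jog_arm, never from a script. Its argument "motion" is a list that holds one entry, the list of rows, each a list of 7 numbers: the opening, from -1 (shut) to 1 (fully open), so that 0 is half open, then the shift along the world's x, y, z in cm, then the turn, a rotation vector about the world's x, y, z in degrees. In form: [[[fingers, x, y, z, rx, ry, rz], ...]]. A call has 1 to 5 rows; each row shifts and turns the pose as measured when the row begins; what a row does not reach is not made up. A row lasts 1/8 s, in which the tool goes at most 62.5 mm and 10.7 degrees, less where a joint would pass 70% of its speed; a pose out of reach is approached as far as the arm can. A call is refused whole if a number of a shift passes 6.25 or a number of a turn 10.7, either way. A call with a gripper value outside its range is refused whole. The fingers move at their own pace and stop on an object; "grip_force" is the grip in N (left out, the last holds). Time passes only in rows, so rows that do not move let the fingers close. It gives the time, the measured TCP pose, the force and the opening at its end, in the units of the state.
- sense(): the state, without advancing time (a new reading comes with each control period).
- grab_frame(name): name is "scene" or "top" or "wrist"; returns a dict with "image" (384x512x3 uint8, red, green, blue), "camera_matrix" (3x3 intrinsics, pixels), "cam_to_world" (4x4, takes a point from camera to world coordinates). Camera axes: x right, y down, z forward; pixel columns grow to the right and rows downward; lengths in m; the calibration is good to about 2 mm. A picture is of the moment at which its call begins. There is no depth.
- close_job(): hands the job in, once; it reports no verdict.
The state is a dict: "clock": time; "joint_positions": joint angles; "joint_velocities": joint speeds; "joint_torque": joint torques, N m; "tcp_pos": TCP position; "ee_rot": TCP orientation; "wrist_force": force on the tool from outside, world axes, zero at the start; "ft_torque": the same for the moment, N m; "grip_width": finger opening in m.
Only numpy, scipy, OpenCV 4.12 (cv2) and the standard library are available. Lean on these libraries where they do the work, as an engineer would, in place of code of your own. Each camera call takes 0.05 s, during which the arm holds its last target. There are 200 camera calls.

## Working session

There is one attempt and no reset: what is moved stays moved. The work goes in short steps, Python scripts to look and compute and a tool call to move; the robot and the scene stay as the last step left them, time stands still between calls to the robot, and variables do not carry over. Pictures are saved under pics/ and viewed, about 8 in all and at most 12, crops included, and the job is handed in when it is done.

Besides the shell and the picture viewer there is one more tool, called after ">>>" as name(argument=value, ...) on one line, values as JSON. jog_arm: Moves the arm, as the interface text tells. Its arguments: {"type":"object","properties":{"motion":{"type":"array"},"grip_force":{"type":"number"}},"required":["motion"]}

```bash
mkdir -p pics; cat > h.py <<'E'
from rig import *
import numpy as np, cv2
def snap(n,f):
    d=grab_frame(n); cv2.imwrite(f'pics/{f}.png',cv2.cvtColor(d['image'],cv2.COLOR_RGB2BGR)); np.savez(f'pics/{f}.npz',K=d['camera_matrix'],T=d['cam_to_world']); return d
def ray(f,u,v):
    d=np.load(f'pics/{f}.npz'); r=d['T'][:3,:3]@np.linalg.inv(d['K'])@[u,v,1]; return d['T'][:3,3],r
def atz(f,u,v,z):
    o,r=ray(f,u,v); return o+r*(z-o[2])/r[2]
def proj(f,p):
    d=np.load(f'pics/{f}.npz'); q=d['K']@(d['T'][:3,:3].T@(np.array(p)-d['T'][:3,3])); return q[:2]/q[2]
def tri(*obs):
    A=np.zeros((3,3));b=np.zeros(3)
    for f,u,v in obs:
        o,r=ray(f,u,v); r=r/np.linalg.norm(r); P=np.eye(3)-np.outer(r,r); A+=P;b+=P@o
    return np.linalg.solve(A,b)
E
python3 - <<'E'
from h import *
for n in ['top','scene']: 
    d=snap(n,n+'0'); print(d['camera_matrix'],d['cam_to_world'])
print(sense())
a=[cv2.imread(f'pics/{n}0.png') for n in ['top','scene']]
for n,i in zip(['top','scene'],a): cv2.imwrite(f'pics/{n}0b.png',cv2.resize(i,(800,600),interpolation=cv2.INTER_CUBIC))
E
```

```text
[[443.74888202   0.         261.38117248]
 [  0.         443.74888202 188.7258123 ]
 [  0.           0.           1.        ]] [[-2.55087742e-02 -9.93973729e-01  1.06609228e-01  3.41879448e-01]
 [-9.99674463e-01  2.54188378e-02 -2.20255939e-03  1.36147921e-02]
 [-5.20596511e-04 -1.06630708e-01 -9.94298557e-01  1.53136053e+00]
 [ 0.00000000e+00  0.00000000e+00  0.00000000e+00  1.00000000e+00]]
[[386.79515347   0.         258.40888775]
 [  0.         386.79515347 190.54992034]
 [  0.           0.           1.        ]] [[ 0.82339363  0.33983738 -0.45445956  1.01124996]
 [ 0.56724072 -0.51569575  0.64210269 -0.6898512 ]
 [-0.01615237 -0.78649123 -0.61739019  0.75011499]
 [ 0.          0.          0.          1.        ]]
{'clock': 0.1, 'joint_positions': array([-1.23841611e+00,  1.31119304e-01,  1.48914853e+00,  1.08423334e-05,
        1.52298239e+00, -8.53834061e-02]), 'joint_velocities': array([-0.00042276, -0.00269575, -0.00276989, -0.00010934, -0.001262  ,
       -0.00019655]), 'joint_torque': array([ 9.23515800e-04, -5.61339927e+01, -4.93096197e+01,  7.70644471e-02,
        2.90677190e-02, -5.11553628e-05]), 'tcp_pos': array([ 0.24329977, -0.5479094 ,  0.21768423]), 'ee_rot': array([-8.23137818e-04,  9.78263120e-01,  2.07365816e-01, -9.67198830e-05]), 'wrist_force': array([-0.57511302, -0.92105368,  0.35824838]), 'ft_torque': array([-0.00694806, -0.03458197, -0.01185077]), 'grip_width': 0.09307964025953826}
```

View pics/top0b.png

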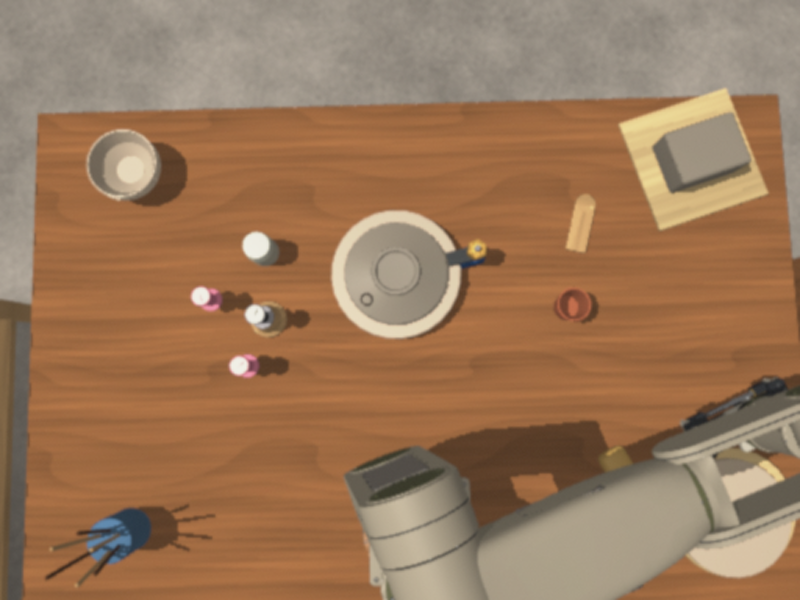

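View pics/scene0b.png

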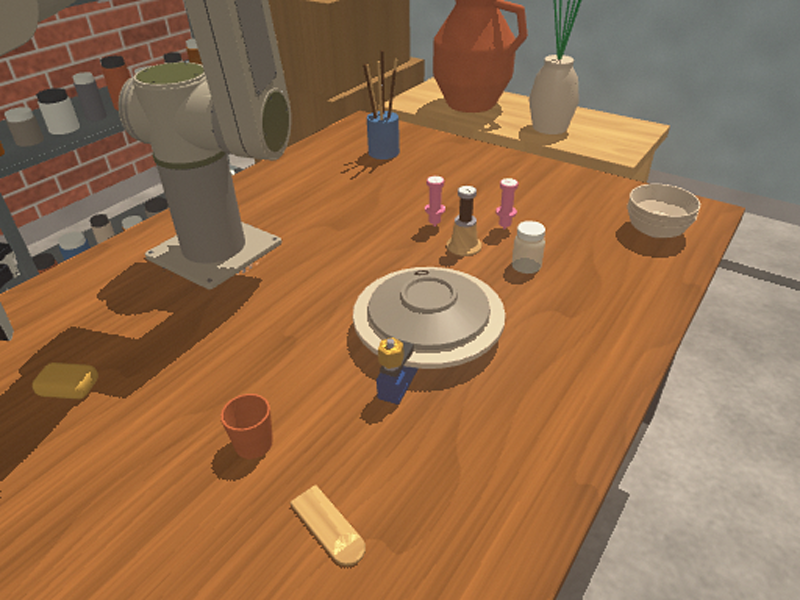

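Top view, at 800 px: nut at (477,249), gauge at (257,315) between two pink fakes at (205,297) and (243,366), ring at (367,299), and foot ring at (397,271). The jar is at (260,248), the cup at (574,305) and the rib at (580,223). The scene view agrees: nut (391,348), gauge head (467,190), ring (421,272).

```bash
python3 - <<'E'
from h import *
s=1.5625
def T(n,a,b): print(n,tri(('top0',a[0]/s,a[1]/s),('scene0',b[0]/s,b[1]/s)).round(4))
T('nut',(477,249),(391,348)); T('head',(257,315),(467,190)); T('spot',(367,299),(421,272)); T('foot',(397,271),(429,291))
for n,p,z in [('spot',(367,299),.071),('foot',(397,271),.091),('cup',(574,305),.075),('jar',(260,248),.095),('head',(257,315),.17),('wheel',(397,274),.048)]: print(n,atz('top0',p[0]/s,p[1]/s,z).round(4))
t=cv2.imread('pics/top0.png'); c=cv2.imread('pics/scene0.png')
cr=lambda i,x,y,w,h:cv2.resize(i[y:y+h,x:x+w],(400,300),interpolation=cv2.INTER_CUBIC)
cv2.imwrite('pics/crop0.png',np.vstack([np.hstack([cr(t,280,140,48,36),cr(t,144,184,48,36)]),np.hstack([cr(c,226,205,48,36),cr(c,270,110,64,48)])]))
E
```

```text
nut [ 0.5891 -0.134   0.1026]
head [0.4616 0.3187 0.1393]
spot [0.493  0.0991 0.0715]
foot [0.55   0.035  0.0903]
spot [0.4919 0.0982 0.071 ]
foot [0.5473 0.0331 0.091 ]
cup [ 0.4677 -0.3382  0.075 ]
jar [0.6028 0.3193 0.095 ]
head [0.4556 0.3096 0.17  ]
wheel [0.5469 0.0338 0.048 ]
```

View pics/crop0.png

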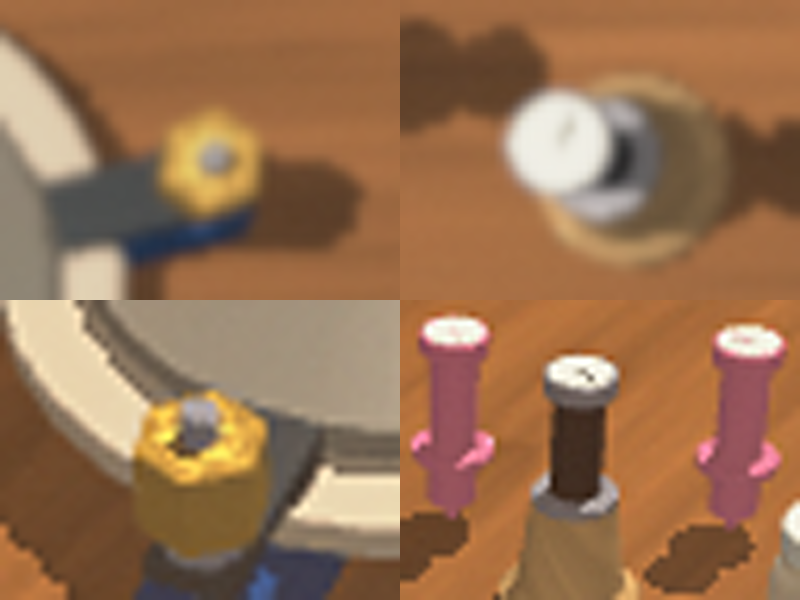

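The crops refine the nut's top centre to about (305.4,159.6) in top and (250.2,221.2) in scene, in raw pixels. The gauge head's top is at (163.2,201.2) in top and (299.3,121.7) in scene. The hex has corners roughly along world ±x. I'll move above the nut, turning the jaws to about 32°.

>>> jog_arm(motion=[[[1, 3.4, 4.1, 0, 0, 0, 9.8], [1, 3.4, 4.1, 0, 0, 0, 9.8], [1, 3.4, 4.1, 0, 0, 0, 9.8], [1, 3.4, 4.1, 0, 0, 0, 9.8], [1, 3.4, 4.1, 0, 0, 0, 9.8]]])

```text
clock: 0.72
tcp_pos: [0.4137, -0.3382, 0.2146]
ee_rot: [-0.002, 0.799, 0.602, -0.001]
wrist_force: [0.6, -0.4, 0.1]
grip_width: 0.0927
```

>>> jog_arm(motion=[[[1, 3.4, 4.1, 0, 0, 0, 9.8], [1, 3.4, 4.1, 0, 0, 0, 9.8], [1, 3.4, 4.1, 0, 0, 0, 9.8], [1, 3.4, 4.1, 0, 0, 0, 9.8], [1, 3.4, 4.1, 0, 0, 0, 9.8]]])

```text
clock: 1.35
tcp_pos: [0.5872, -0.125, 0.2127]
ee_rot: [-0.003, 0.464, 0.886, -0.003]
wrist_force: [1.3, -1.0, 1.1]
grip_width: 0.0934
```

```bash
cat >> h.py <<'E'
from scipy.spatial.transform import Rotation as R
def st():
    s=sense(); q=s['ee_rot']; m=R.from_quat([q[1],q[2],q[3],q[0]]).as_matrix()
    print('t',round(s['clock'],2),'tcp',s['tcp_pos'].round(4),'jawdeg',np.degrees(np.arctan2(m[1,1],m[0,1])).round(1),'z',m[:,2].round(3),'F',s['wrist_force'].round(2),'M',s['ft_torque'].round(2),'w',round(s['grip_width'],4),'q',s['joint_positions'].round(2)); return s,m
E
python3 - <<'E'
from h import *
print('nut top',tri(('top0',305.4,159.6),('scene0',250.2,221.2)).round(4)); print('head',tri(('top0',163.2,201.2),('scene0',299.3,121.7)).round(4))
st(); d=snap('wrist','w1'); print(d['cam_to_world'].round(3),d['camera_matrix'][0,0])
cv2.imwrite('pics/w1b.png',cv2.resize(cv2.imread('pics/w1.png'),(800,600),interpolation=cv2.INTER_CUBIC))
E
```

```text
nut top [ 0.5881 -0.1335  0.1067]
head [0.4622 0.3225 0.1376]
t 1.35 tcp [ 0.5872 -0.125   0.2127] jawdeg 34.7 z [-0.008 -0.002 -1.   ] F [ 1.34 -1.    1.12] M [-0.04 -0.17  0.01] w 0.0934 q [-0.29  0.14  1.49 -0.    1.52 -0.9 ]
[[ 0.823  0.553  0.129  0.55 ]
 [ 0.568 -0.799 -0.198 -0.072]
 [-0.007  0.236 -0.972  0.379]
 [ 0.     0.     0.     1.   ]] 345.9566537714767
```

View pics/w1b.png

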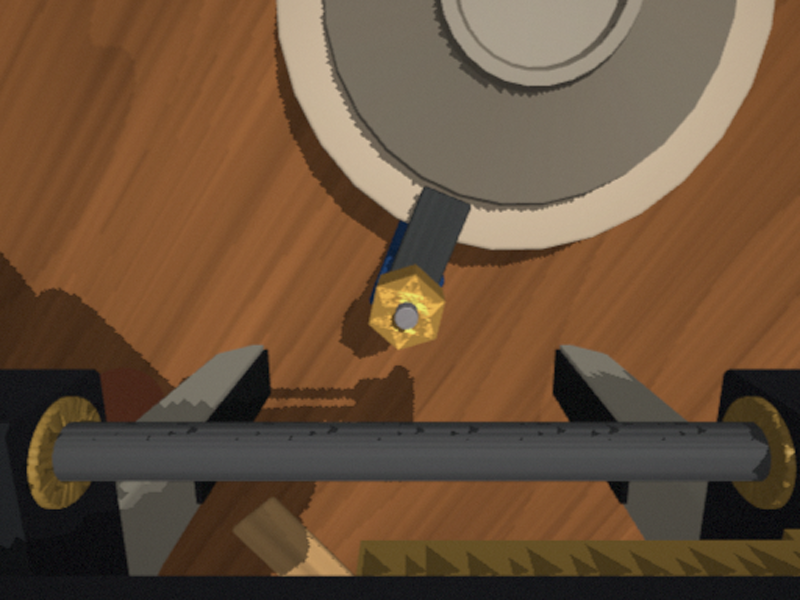

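The wrist view (800 px) shows the nut's top hexagon with corners at about (411,265), (445,285), (438,330), (403,349), (369,322) and (373,282). The flats are nearly square to the jaws.

```bash
python3 - <<'E'
from h import *
s=1.5625
V=np.array([(411,265),(445,285),(438,330),(403,349),(369,322),(373,282)])/s
for z in (.095,.105):
    P=np.array([atz('w1',*v,z) for v in V]); c=P.mean(0); d=P-c
    print(z,c.round(4),np.linalg.norm(d,axis=1).round(4),(np.degrees(np.arctan2(d[:,1],d[:,0]))%60).round(1))
c=V.mean(0)
print(tri(('top0',305.4,159.6),('w1',*c)),tri(('top0',305.4,159.6),('scene0',250.2,221.2),('w1',*c)))
E
```

```text
0.095 [ 0.5882 -0.135   0.095 ] [0.0226 0.0238 0.022  0.0247 0.0224 0.0223] [58.4  3.9 56.3  0.  58.6 58.2]
0.105 [ 0.5868 -0.1328  0.105 ] [0.0218 0.0229 0.0212 0.0238 0.0216 0.0215] [58.4  3.9 56.3  0.  58.6 58.2]
[ 0.58979187 -0.13732939  0.08405581] [ 0.58743385 -0.13294877  0.10586327]
```

>>> jog_arm(motion=[[[0.3, 0, -0.8, -3, 0, 0, -5.5], [0.3, 0, 0, -3, 0, 0, 0], [0.3, 0, 0, -3, 0, 0, 0], [0.3, 0, 0, 0, 0, 0, 0]]], grip_force=30)

```text
clock: 1.9
tcp_pos: [0.5902, -0.124, 0.1183]
ee_rot: [-0.004, 0.5, 0.866, -0.001]
wrist_force: [0.3, 0.1, 0.1]
grip_width: 0.0614
```

```bash
python3 - <<'E'
from h import *
st(); snap('wrist','w2'); snap('scene','s2')
a=cv2.imread('pics/w2.png'); b=cv2.imread('pics/s2.png')[150:294,150:342]
cv2.imwrite('pics/c2.png',np.vstack([cv2.resize(a,(400,300)),cv2.resize(b,(400,300),interpolation=cv2.INTER_CUBIC)]))
E
```

```text
t 1.9 tcp [ 0.5902 -0.124   0.1183] jawdeg 30.0 z [-0.008  0.003 -1.   ] F [0.29 0.1  0.08] M [ 0.02 -0.14 -0.05] w 0.0614 q [-0.29  0.21  1.58  0.    1.36 -0.82]
```

View pics/c2.png

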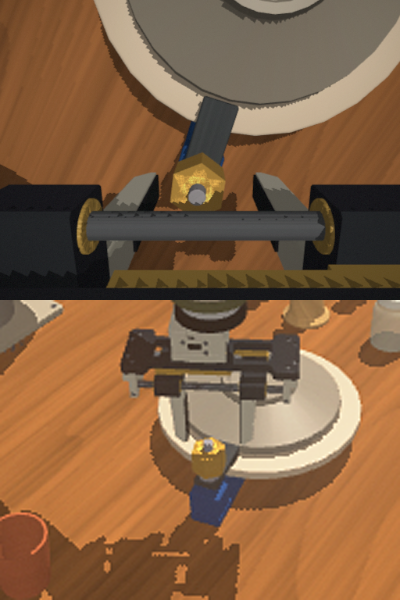

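The wrist crop shows the nut at (197,185), slightly left of the jaws' middle (205). The scene crop shows the fingers not yet over it in y. This matches the computed shift of (-3,-9) mm.

>>> jog_arm(motion=[[[0.3, -0.2, -1.1, 0, 0, 0, -0.8], [0.3, -0.1, 0, 0, 0, 0, 0], [0.3, 0, 0, -2.0, 0, 0, 0], [0.3, 0, 0, -2.0, 0, 0, 0], [0.3, 0, 0, 0, 0, 0, 0]]])

```text
clock: 2.62
tcp_pos: [0.5911, -0.1377, 0.0833]
ee_rot: [0.002, 0.507, 0.862, 0.0]
wrist_force: [-0.6, -0.0, -0.2]
grip_width: 0.0602
```

```bash
python3 - <<'E'
from h import *
st()
E
```

```text
t 2.62 tcp [ 0.5911 -0.1377  0.0833] jawdeg 29.1 z [ 0.003 -0.001 -1.   ] F [-0.56 -0.04 -0.18] M [ 0.08 -0.15  0.  ] w 0.0602 q [-0.31  0.25  1.61  0.    1.28 -0.82]
```

>>> jog_arm(motion=[[[0.3, -0.3, 0.4, -0.8, 0, 0, 0], [0.3, 0, 0, 0, 0, 0, 0], [-1, 0, 0, 0, 0, 0, 0], [-1, 0, 0, 0, 0, 0, 0], [-1, 0, 0, 0, 0, 0, 0]]])

```text
clock: 3.25
tcp_pos: [0.5888, -0.1329, 0.0753]
ee_rot: [0.002, 0.506, 0.862, 0.001]
wrist_force: [1.6, 0.2, -2.3]
grip_width: 0.0374
```

```bash
python3 - <<'E'
from h import *
st()
E
```

```text
t 3.25 tcp [ 0.5888 -0.1329  0.0753] jawdeg 29.2 z [ 0.004 -0.001 -1.   ] F [ 1.65  0.24 -2.29] M [-0.17 -0.25 -0.21] w 0.0374 q [-0.31  0.25  1.63  0.    1.26 -0.82]
```

>>> jog_arm(motion=[[[-1, 0, 0, 0, 0, 0, 0], [-1, 0, 0, -0.03, 0, 0, -7], [-1, 0, 0, -0.03, 0, 0, -7], [-1, 0, 0, -0.03, 0, 0, -7], [-1, 0, 0, -0.03, 0, 0, -7]]], grip_force=50)

```text
clock: 3.88
tcp_pos: [0.5892, -0.1329, 0.0741]
ee_rot: [0.003, 0.705, 0.71, 0.0]
wrist_force: [1.8, 0.7, -1.8]
grip_width: 0.0371
```

```bash
python3 - <<'E'
from h import *
st()
E
```

```text
t 3.88 tcp [ 0.5892 -0.1329  0.0741] jawdeg 0.4 z [ 0.004 -0.003 -1.   ] F [ 1.77  0.71 -1.79] M [ 0.01 -0.17  0.26] w 0.0371 q [-0.31  0.25  1.63 -0.    1.26 -0.31]
```

>>> jog_arm(motion=[[[-1, 0, 0, -0.03, 0, 0, -6], [-1, 0, 0, -0.03, 0, 0, -6], [-1, 0, 0, 0, 0, 0, -4]]])

```text
clock: 4.25
tcp_pos: [0.5894, -0.133, 0.0734]
ee_rot: [0.003, 0.799, 0.601, -0.0]
wrist_force: [2.2, -0.7, -3.9]
grip_width: 0.037
```

```bash
python3 - <<'E'
from h import *
st()
E
```

```text
t 4.25 tcp [ 0.5894 -0.133   0.0734] jawdeg -16.1 z [ 0.003 -0.005 -1.   ] F [ 2.23 -0.66 -3.87] M [-0.08 -0.32  0.21] w 0.037 q [-0.3   0.25  1.63 -0.    1.26 -0.02]
```

>>> jog_arm(motion=[[[-1, 0, 0, 0, 0, 0, -5], [-1, 0, 0, 0, 0, 0, 0]]])

```text
clock: 4.5
tcp_pos: [0.5895, -0.1332, 0.0732]
ee_rot: [0.003, 0.825, 0.565, -0.0]
wrist_force: [2.1, 0.4, -0.8]
grip_width: 0.0369
```

```bash
python3 - <<'E'
from h import *
st()
E
```

```text
t 4.5 tcp [ 0.5895 -0.1332  0.0732] jawdeg -21.2 z [ 0.003 -0.005 -1.   ] F [ 2.09  0.42 -0.84] M [ 0.19  0.03 -0.1 ] w 0.0369 q [-0.3   0.25  1.63 -0.    1.26  0.07]
```

>>> jog_arm(motion=[[[-1, 0, 0, 0, 0, 0, -5]]])

```text
clock: 4.62
tcp_pos: [0.5896, -0.1332, 0.073]
ee_rot: [0.003, 0.849, 0.529, -0.0]
wrist_force: [7.3, 6.9, -5.0]
grip_width: 0.0365
```

```bash
python3 - <<'E'
from h import *
st(); snap('wrist','w3'); snap('scene','s3')
a=cv2.imread('pics/w3.png'); b=cv2.imread('pics/s3.png')[190:250,215:295]
cv2.imwrite('pics/c3.png',np.vstack([cv2.resize(a[150:300,150:350],(400,300),interpolation=cv2.INTER_CUBIC),cv2.resize(b,(400,300),interpolation=cv2.INTER_CUBIC)]))
st()
E
```

```text
t 4.62 tcp [ 0.5896 -0.1332  0.073 ] jawdeg -26.2 z [ 0.003 -0.005 -1.   ] F [ 7.34  6.87 -4.99] M [ 1.55 -1.   -0.05] w 0.0365 q [-0.3   0.25  1.63 -0.    1.26  0.15]
t 4.72 tcp [ 0.5897 -0.133   0.073 ] jawdeg -26.2 z [ 0.003 -0.005 -1.   ] F [ 3.99  1.25 -4.46] M [ 0.41 -0.44 -0.09] w 0.0367 q [-0.3   0.25  1.63 -0.    1.26  0.15]
```

View pics/c3.png

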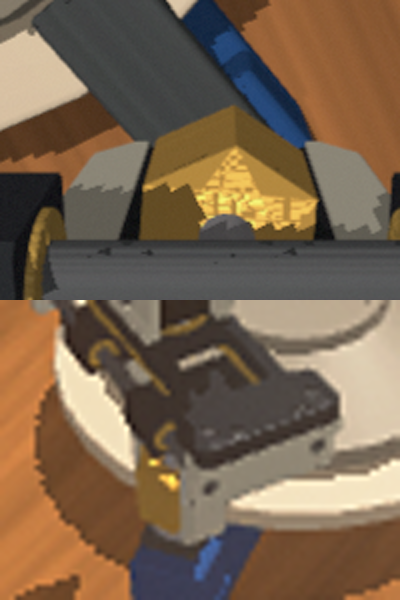

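The nut is following: its corner stays midway between the jaws. So the frame's zero isn't tied to world x, and I'll keep turning until it stops.

>>> jog_arm(motion=[[[-1, 0, 0, -0.03, 0, 0, -5], [-1, 0, 0, 0, 0, 0, -5]]])

```text
clock: 4.97
tcp_pos: [0.591, -0.131, 0.073]
ee_rot: [0.002, 0.891, 0.454, 0.001]
wrist_force: [6.9, 2.5, -5.7]
grip_width: 0.0359
```

```bash
python3 - <<'E'
from h import *
st()
E
```

```text
t 4.97 tcp [ 0.591 -0.131  0.073] jawdeg -36.0 z [ 0.005 -0.003 -1.   ] F [ 6.92  2.51 -5.7 ] M [ 0.81 -0.76  1.61] w 0.0359 q [-0.3   0.25  1.62 -0.    1.26  0.33]
```

>>> jog_arm(motion=[[[-1, 0, 0, 0, 0, 0, -3], [-1, 0, 0, 0, 0, 0, 0], [-1, 0, 0, 0, 0, 0, 0]]])

```text
clock: 5.35
tcp_pos: [0.5918, -0.1302, 0.0729]
ee_rot: [0.003, 0.9, 0.436, 0.002]
wrist_force: [3.2, -0.7, -2.6]
grip_width: 0.0362
```

```bash
python3 - <<'E'
from h import *
st(); snap('wrist','w4')
a=cv2.imread('pics/w4.png')
cv2.imwrite('pics/c4.png',cv2.resize(a[150:300,150:350],(400,300),interpolation=cv2.INTER_CUBIC))
E
```

```text
t 5.35 tcp [ 0.5918 -0.1302  0.0729] jawdeg -38.3 z [ 0.005 -0.003 -1.   ] F [ 3.17 -0.74 -2.57] M [ 0.28 -0.1   1.08] w 0.0362 q [-0.3   0.25  1.62 -0.    1.26  0.37]
```

View pics/c4.png

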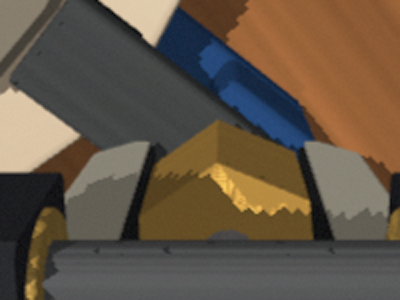

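Torque is steady at 1.1 N m after about 68° of turn and the nut no longer follows, so it is at its stop. Next I open part-way, lift straight up, and go over the gauge.

>>> jog_arm(motion=[[[0, 0, 0, 0, 0, 0, 0], [0, 0, 0, 0, 0, 0, 0], [0, 0, 0, 5.5, 0, 0, 0], [0, 0, 0, 6, 0, 0, 0], [0, 0, 0, 5, 0, 0, 0]]], grip_force=30)

```text
clock: 6.02
tcp_pos: [0.5862, -0.1301, 0.2365]
ee_rot: [-0.001, 0.901, 0.435, -0.003]
wrist_force: [0.6, 0.7, -0.4]
grip_width: 0.0465
```

>>> jog_arm(motion=[[[0.5, -1.6, 5.6, 0, 0, 0, -3], [0.5, -1.6, 5.6, 0, 0, 0, -3], [0.5, -1.6, 5.6, 0, 0, 0, -3], [0.5, -1.6, 5.6, 0, 0, 0, -3], [0.5, -1.6, 5.6, 0, 0, 0, -3]]])

```text
clock: 6.65
tcp_pos: [0.5069, 0.1509, 0.2457]
ee_rot: [0.003, 0.952, 0.305, 0.002]
wrist_force: [1.7, 0.6, -0.1]
grip_width: 0.0697
```

>>> jog_arm(motion=[[[0.5, -1.6, 5.6, 0, 0, 0, -3], [0.5, -1.6, 5.6, 0, 0, 0, -3], [0.5, -1.6, 5.6, 0, 0, 0, -3], [0.5, 0, 0, 0, 0, 0, 0]]])

```text
clock: 7.15
tcp_pos: [0.4548, 0.3264, 0.2473]
ee_rot: [0.003, 0.974, 0.227, 0.003]
wrist_force: [-0.3, 0.3, 0.3]
grip_width: 0.07
```

```bash
python3 - <<'E'
from h import *
st(); snap('wrist','w5'); snap('top','t5'); snap('scene','s5')
cv2.imwrite('pics/w5b.png',cv2.resize(cv2.imread('pics/w5.png'),(800,600),interpolation=cv2.INTER_CUBIC))
print('nut now in t5/s5',proj('t5',[.588,-.133,.104]),proj('s5',[.588,-.133,.104]))
E
```

```text
t 7.15 tcp [0.4548 0.3264 0.2473] jawdeg -63.7 z [ 0.007 -0.005 -1.   ] F [-0.32  0.28  0.26] M [-0.03 -0.04 -0.  ] w 0.07 q [ 0.54  0.01  1.56 -0.01  1.57  1.65]
nut now in t5/s5 [304.66754491 159.21067075] [249.36025259 222.0059517 ]
```

View pics/w5b.png

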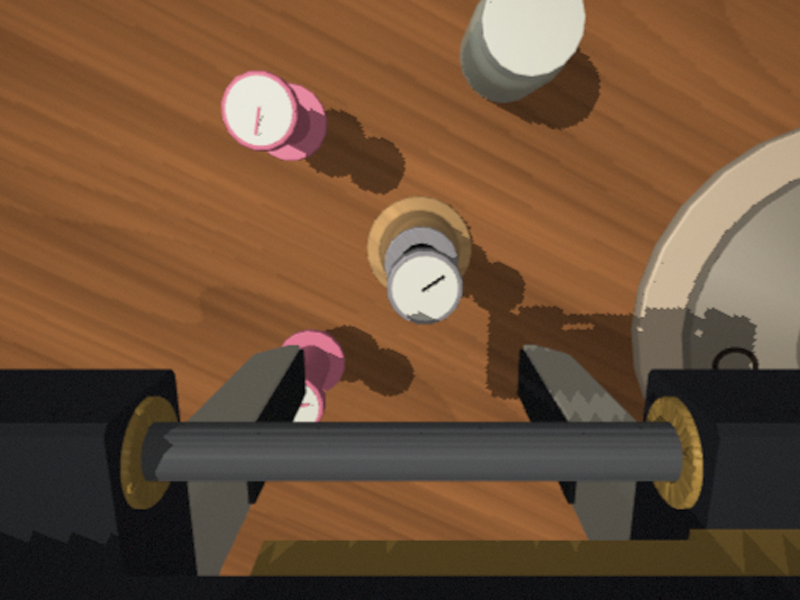

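The wrist view (800 px) shows the dial top at (425,285), the stand foot at (419,243), the pink fake's flange at (310,362), the jar lid at (532,30) and the ring at (736,359).

```bash
python3 - <<'E'
from h import *
s=1.5625; g=lambda u,v,z:atz('w5',u/s,v/s,z).round(4)
print('head@.142',g(425,285,.142),'stand@0',g(419,243,0.0),'stand rim? head@.137',g(425,285,.137))
print('tri',tri(('top0',163.2,201.2),('w5',425/s,285/s)),tri(('top0',163.2,201.2),('scene0',299.3,121.7),('w5',425/s,285/s)))
print('pink flange@.06',g(310,362,.06),'pink1 head',g(260,110,.13))
print('spot',g(736,359,.071),tri(('top0',367/s,299/s),('w5',736/s,359/s)))
E
```

```text
head@.142 [0.4626 0.3208 0.142 ] stand@0 [0.4646 0.3217 0.    ] stand rim? head@.137 [0.4617 0.3202 0.137 ]
tri [0.46063739 0.32055601 0.13553177] [0.46230531 0.32134373 0.1385897 ]
pink flange@.06 [0.3641 0.3574 0.06  ] pink1 head [0.5038 0.4327 0.13  ]
spot [0.4965 0.101  0.071 ] [0.49437935 0.09815035 0.06650862]
```

>>> jog_arm(motion=[[[0.5, 0.8, -0.5, -4, 0, 0, 0], [0.5, 0, 0, -3, 0, 0, 0], [0.5, 0, 0, 0, 0, 0, 0]]])

```text
clock: 7.68
tcp_pos: [0.4677, 0.3126, 0.1772]
ee_rot: [0.004, 0.975, 0.223, 0.004]
wrist_force: [0.2, -0.5, -1.4]
grip_width: 0.0694
```

```bash
python3 - <<'E'
from h import *
st()
E
```

```text
t 7.67 tcp [0.4677 0.3126 0.1772] jawdeg -64.2 z [ 0.01  -0.007 -1.   ] F [ 0.23 -0.46 -1.43] M [-0.04  0.04  0.01] w 0.0694 q [ 0.51  0.05  1.65 -0.01  1.44  1.63]
```

>>> jog_arm(motion=[[[0.5, -0.5, 0.8, 0, 0, 0, 0], [0.5, 0, 0, -4, 0, 0, 0], [0.5, 0, 0, -3, 0, 0, 0], [0.5, 0, 0, -1, 0, 0, 0], [0.5, 0, 0, 0, 0, 0, 0]]])

```text
clock: 8.3
tcp_pos: [0.4675, 0.3224, 0.105]
ee_rot: [0.002, 0.975, 0.221, 0.01]
wrist_force: [0.7, 0.5, 0.1]
grip_width: 0.0703
```

```bash
python3 - <<'E'
from h import *
st()
E
```

```text
t 8.3 tcp [0.4675 0.3224 0.105 ] jawdeg -64.5 z [ 0.021 -0.    -1.   ] F [0.72 0.5  0.13] M [-0.04 -0.03  0.03] w 0.0703 q [ 0.52  0.11  1.72 -0.01  1.29  1.65]
```

>>> jog_arm(motion=[[[0.5, -0.4, -0.1, -1.2, 0, 1.2, 0], [0.5, 0, 0, -1.1, 0, 0, 0], [0.5, 0, 0, 0, 0, 0, 0]]])

```text
clock: 8.68
tcp_pos: [0.465, 0.3225, 0.0839]
ee_rot: [-0.001, 0.975, 0.221, 0.001]
wrist_force: [-0.6, -1.2, 0.5]
grip_width: 0.0696
```

```bash
python3 - <<'E'
from h import *
st(); snap('scene','s6'); print(proj('s6',[.463,.321,.1]))
x,y=proj('s6',[.463,.321,.1]).astype(int)
cv2.imwrite('pics/c6.png',cv2.resize(cv2.imread('pics/s6.png')[y-45:y+45,x-60:x+60],(800,600),interpolation=cv2.INTER_CUBIC))
E
```

```text
t 8.68 tcp [0.465  0.3225 0.0839] jawdeg -64.5 z [ 0.003  0.002 -1.   ] F [-0.6  -1.16  0.52] M [ 0.02 -0.02 -0.01] w 0.0696 q [0.52 0.14 1.73 0.   1.27 1.64]
[297.83577377 132.12664854]
```

View pics/c6.png

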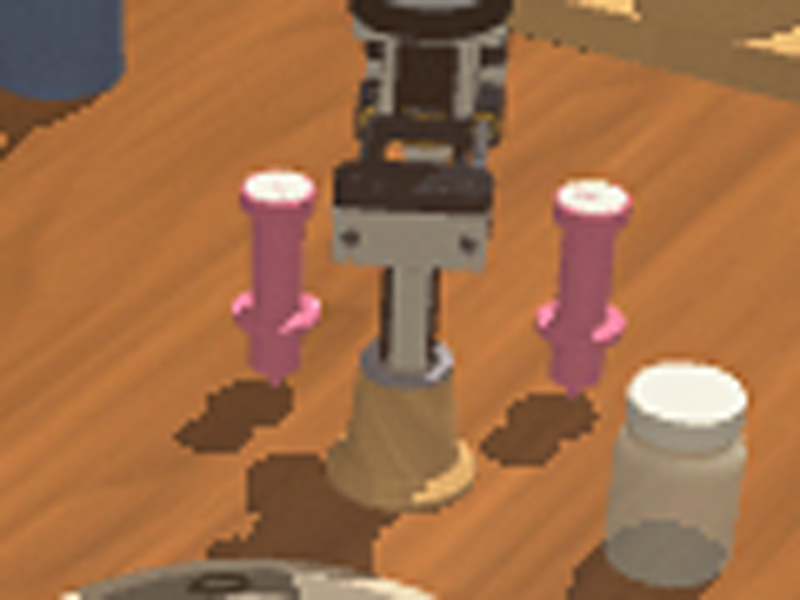

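The near finger is in line with the gauge at (410,330) and ends just above the collar, clear of the jar and both pink fakes. Close on the grip.

>>> jog_arm(motion=[[[-1, 0, 0, 0, 0, 0, 0], [-1, 0, 0, 0, 0, 0, 0], [-1, 0, 0, 0, 0, 0, 0], [-1, 0, 0, 0, 0, 0, 0]]], grip_force=35)

```text
clock: 9.22
tcp_pos: [0.4658, 0.323, 0.0854]
ee_rot: [-0.001, 0.975, 0.221, 0.003]
wrist_force: [-0.5, 0.1, -0.4]
grip_width: 0.0388
```

```bash
python3 - <<'E'
from h import *
st()
E
```

```text
t 9.22 tcp [0.4658 0.323  0.0854] jawdeg -64.4 z [ 0.005  0.003 -1.   ] F [-0.46  0.09 -0.43] M [-0.04  0.04  0.02] w 0.0388 q [0.52 0.14 1.73 0.   1.27 1.64]
```

>>> jog_arm(motion=[[[-1, 0, 0, 0, 0, 0, 0], [-1, 0, 0, 0, 0, 0, 0], [-1, 0, 0, 0, 0, 0, 0], [-1, 0, 0, 1, 0, 0, 0], [-1, 0, 0, 2, 0, 0, 0]]])

```text
clock: 9.85
tcp_pos: [0.4639, 0.3219, 0.114]
ee_rot: [-0.0, 0.975, 0.221, 0.0]
wrist_force: [0.5, 0.9, -1.6]
grip_width: 0.039
```

```bash
python3 - <<'E'
from h import *
st()
E
```

```text
t 9.85 tcp [0.4639 0.3219 0.114 ] jawdeg -64.4 z [ 0.     0.001 -1.   ] F [ 0.49  0.9  -1.59] M [ 0.06 -0.06 -0.  ] w 0.039 q [0.52 0.11 1.71 0.   1.33 1.64]
```

The width reads 39 mm, which is the dial head (40 mm), so the fingers were about 9 mm too high. I set the gauge back down, open, go lower and regrip.

>>> jog_arm(motion=[[[-1, 0, 0, -1.7, 0, 0, 0], [-1, 0, 0, -0.9, 0, 0, 0], [-1, 0, 0, 0, 0, 0, 0]]], grip_force=20)

```text
clock: 10.22
tcp_pos: [0.4642, 0.3221, 0.0871]
ee_rot: [-0.001, 0.975, 0.221, 0.001]
wrist_force: [-0.1, 0.2, -2.8]
grip_width: 0.0394
```

```bash
python3 - <<'E'
from h import *
st()
E
```

```text
t 10.22 tcp [0.4642 0.3221 0.0871] jawdeg -64.4 z [ 0.001  0.001 -1.   ] F [-0.09  0.18 -2.84] M [ 0.04 -0.07 -0.02] w 0.0394 q [0.52 0.14 1.73 0.   1.28 1.64]
```

>>> jog_arm(motion=[[[-1, 0, 0, -0.1, 0, 0, 0], [0.2, 0, 0, 0, 0, 0, 0], [0.2, 0, 0, 0, 0, 0, 0], [0.2, 0, 0, -0.5, 0, 0, 0], [0.2, 0, 0, -0.3, 0, 0, 0]]])

```text
clock: 10.85
tcp_pos: [0.4648, 0.3224, 0.0783]
ee_rot: [-0.001, 0.975, 0.221, 0.001]
wrist_force: [0.4, 0.5, -0.1]
grip_width: 0.0557
```

```bash
python3 - <<'E'
from h import *
st()
E
```

```text
t 10.85 tcp [0.4648 0.3224 0.0783] jawdeg -64.4 z [ 0.002  0.002 -1.   ] F [ 0.42  0.53 -0.13] M [ 0.01  0.02 -0.02] w 0.0557 q [0.52 0.15 1.73 0.   1.26 1.64]
```

>>> jog_arm(motion=[[[0.2, -0.1, -0.1, -0.3, 0, 0, 0], [-1, 0, 0, 0, 0, 0, 0], [-1, 0, 0, 0, 0, 0, 0], [-1, 0, 0, 0, 0, 0, 0], [-1, 0, 0, 0, 0, 0, 0]]], grip_force=35)

```text
clock: 11.48
tcp_pos: [0.4635, 0.3212, 0.0747]
ee_rot: [-0.001, 0.975, 0.221, 0.001]
wrist_force: [-1.4, -0.6, -0.5]
grip_width: 0.0384
```

```bash
python3 - <<'E'
from h import *
st()
E
```

```text
t 11.47 tcp [0.4635 0.3212 0.0747] jawdeg -64.4 z [ 0.002  0.002 -1.   ] F [-1.41 -0.57 -0.51] M [-0.01 -0.01 -0.01] w 0.0384 q [0.51 0.15 1.74 0.   1.25 1.64]
```

>>> jog_arm(motion=[[[-1, 0, 0, 0, 0, 0, 0], [-1, 0, 0, 0, 0, 0, 0]]])

```text
clock: 11.72
tcp_pos: [0.4634, 0.3212, 0.0747]
ee_rot: [-0.001, 0.975, 0.221, 0.001]
wrist_force: [0.2, 1.1, -0.9]
grip_width: 0.0385
```

```bash
python3 - <<'E'
from h import *
st(); snap('wrist','w7'); snap('scene','s7')
a=cv2.imread('pics/w7.png')[130:320,100:412]; b=cv2.imread('pics/s7.png')[95:170,250:350]
cv2.imwrite('pics/c7.png',np.vstack([cv2.resize(a,(600,300),interpolation=cv2.INTER_CUBIC),cv2.resize(b,(600,300),interpolation=cv2.INTER_CUBIC)]))
E
```

```text
t 11.72 tcp [0.4634 0.3212 0.0747] jawdeg -64.4 z [ 0.002  0.002 -1.   ] F [ 0.24  1.06 -0.9 ] M [ 0.02 -0.05 -0.  ] w 0.0385 q [0.51 0.15 1.74 0.   1.25 1.64]
```

View pics/c7.png

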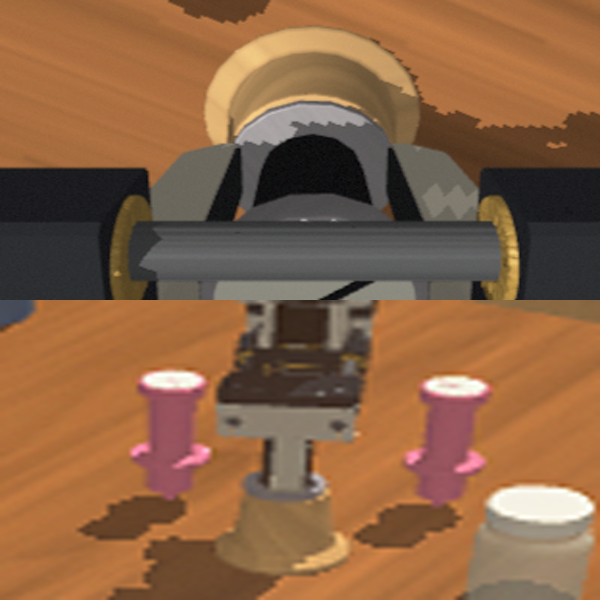

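The fingers stop at 38.5 mm again. In the wrist crop there are gaps either side of the black grip (255 to 370, fingers at 240 and 388), so they meet the 40 mm dial head higher up first. I'll grip the head squarely with the pads instead and go up 4 cm.

>>> jog_arm(motion=[[[0.2, 0, 0, 0, 0, 0, 0], [0.2, 0, 0, 0, 0, 0, 0], [0.2, 0, 0, 2, 0, 0, 0], [0.2, 0, 0, 1.8, 0, 0, 0], [0.2, 0, 0, 0, 0, 0, 0]]])

```text
clock: 12.45
tcp_pos: [0.4644, 0.3216, 0.117]
ee_rot: [-0.001, 0.975, 0.221, 0.002]
wrist_force: [1.0, -1.0, -0.0]
grip_width: 0.0558
```

```bash
python3 - <<'E'
from h import *
st()
E
```

```text
t 12.45 tcp [0.4644 0.3216 0.117 ] jawdeg -64.4 z [ 0.004  0.003 -1.   ] F [ 0.97 -0.99 -0.02] M [ 0.03 -0.01 -0.02] w 0.0558 q [0.51 0.1  1.71 0.   1.33 1.64]
```

>>> jog_arm(motion=[[[0.2, -0.1, 0, -0.2, 0, 0, 0], [-1, 0, 0, 0, 0, 0, 0], [-1, 0, 0, 0, 0, 0, 0], [-1, 0, 0, 0, 0, 0, 0], [-1, 0, 0, 0, 0, 0, 0]]], grip_force=50)

```text
clock: 13.08
tcp_pos: [0.463, 0.3215, 0.1144]
ee_rot: [-0.001, 0.975, 0.221, 0.002]
wrist_force: [-0.1, 0.1, 1.6]
grip_width: 0.0391
```

```bash
python3 - <<'E'
from h import *
st()
E
```

```text
t 13.07 tcp [0.463  0.3215 0.1144] jawdeg -64.4 z [ 0.004  0.003 -1.   ] F [-0.14  0.13  1.59] M [-0.06 -0.   -0.01] w 0.0391 q [0.52 0.1  1.71 0.   1.32 1.64]
```

>>> jog_arm(motion=[[[-1, 0, 0, 2, 0, 0, 0], [-1, 0, 0, 3, 0, 0, 0], [-1, 0, 0, 3, 0, 0, 0], [-1, 0, 0, 3, 0, 0, 0], [-1, 0, 0, 2, 0, 0, 0]]])

```text
clock: 13.7
tcp_pos: [0.4602, 0.3198, 0.2488]
ee_rot: [0.0, 0.975, 0.221, -0.001]
wrist_force: [-0.0, -0.3, -2.2]
grip_width: 0.0388
```

```bash
python3 - <<'E'
from h import *
st(); snap('scene','s8'); snap('wrist','w8'); s,m=st()
p=s['tcp_pos']; print(proj('s8',p),proj('s8',p+m[:,2]*.0944))
a=cv2.imread('pics/w8.png')[130:320,100:412]; b=cv2.imread('pics/s8.png')[65:155,240:360]
cv2.imwrite('pics/c8.png',np.vstack([cv2.resize(a,(800,300),interpolation=cv2.INTER_CUBIC)[:, :400],cv2.resize(b,(400,300),interpolation=cv2.INTER_CUBIC)]))
E
```

```text
t 13.7 tcp [0.4602 0.3198 0.2488] jawdeg -64.5 z [-0.002 -0.001 -1.   ] F [-0.04 -0.26 -2.23] M [-0.03 -0.    0.03] w 0.0388 q [0.52 0.01 1.55 0.   1.57 1.64]
t 13.8 tcp [0.4612 0.3204 0.2502] jawdeg -64.5 z [ 0.001  0.001 -1.   ] F [-0.3   1.22 -3.01] M [-0.01 -0.05 -0.02] w 0.0389 q [0.52 0.01 1.55 0.   1.57 1.64]
[299.50090338  89.71779783] [298.11912561 117.0466479 ]
```

View pics/c8.png

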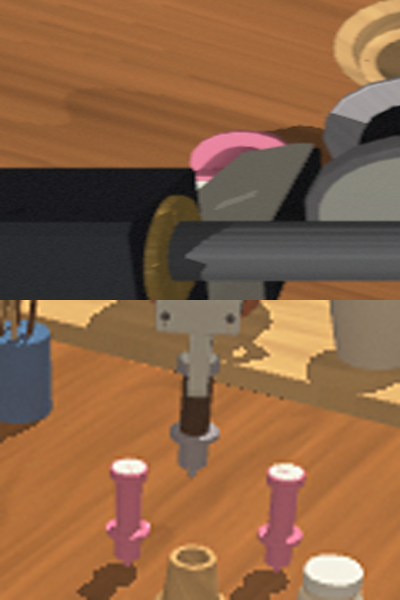

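The gauge is lifted and upright. Its tip is at about (297.9,117.8) in the scene image against a predicted (298.1,117.0), so the tip is 94 mm from the TCP. Now I'll refine the ring by image code and work out the tilt and shifts.

```bash
python3 - <<'E'
from h import *
p0=np.array([.4935,.099,.071]); obs=[]
for f,r in [('top0',7),('t5',7),('scene0',9),('s8',9),('w5',20)]:
    x,y=proj(f,p0); xi,yi=int(round(x)),int(round(y)); g=cv2.cvtColor(cv2.imread(f'pics/{f}.png'),cv2.COLOR_BGR2GRAY)[yi-r:yi+r+1,xi-r:xi+r+1].astype(float)
    w=np.clip(np.median(g)-15-g,0,None); w[w>0]=1; yy,xx=np.nonzero(w)
    if len(xx)<4: print(f,'none'); continue
    c=((xx.min()+xx.max())/2+xi-r,(yy.min()+yy.max())/2+yi-r); print(f,(x.round(1),y.round(1)),c,xx.ptp() if hasattr(xx,'ptp') else np.ptp(xx),np.ptp(yy),len(xx),atz(f,*c,.071).round(4)); obs.append((f,*c))
E
```

```text
top0 (np.float64(234.6), np.float64(190.9)) (np.float64(234.0), np.float64(191.0)) 8 8 43 [0.4932 0.1011 0.071 ]
t5 (np.float64(234.6), np.float64(190.9)) (np.float64(234.0), np.float64(191.5)) 6 7 22 [0.4915 0.1012 0.071 ]
scene0 (np.float64(269.1), np.float64(174.3)) (np.float64(269.5), np.float64(173.5)) 17 17 96 [0.4921 0.1033 0.071 ]
s8 (np.float64(269.1), np.float64(174.3)) (np.float64(269.0), np.float64(170.5)) 18 9 93 [0.4822 0.1155 0.071 ]
w5 (np.float64(471.0), np.float64(233.0)) (np.float64(471.0), np.float64(238.0)) 40 30 742 [0.4888 0.0958 0.071 ]
```

>>> jog_arm(motion=[[[-1, 0, -3.6, -0.6, -3.1, -2.5, 0], [-1, 0, -3.6, -0.6, -3.1, -2.5, 0], [-1, 0, -3.6, -0.6, -3.1, -2.5, 0], [-1, 0, -3.6, -0.6, -3.1, -2.5, 0], [-1, 0, -3.6, -0.6, -3.1, -2.5, 0]]])

```text
clock: 14.42
tcp_pos: [0.4597, 0.1357, 0.2167]
ee_rot: [0.159, 0.96, 0.219, 0.077]
wrist_force: [0.9, -0.0, -2.6]
grip_width: 0.0386
```

```bash
cat > plan.py <<'E'
from h import *
import sys
spot=np.array([.493,.100,.071]); n=np.array([-.2165,.2647,.9397]); L=.0944
s,m=st(); z=m[:,2]; tip=s['tcp_pos']+L*z
d=tip-spot; print('tip',tip.round(4),'height along n mm',(d@n*1e3).round(1),'lateral mm',((d-d@n*n)*1e3).round(1),'angle deg',np.degrees(np.arccos(-z@n)).round(2))
rv=np.degrees(np.cross(z,-n)); tgt=spot+n*(L+float(sys.argv[1])); print('rot deg',rv.round(2),'shift cm',((tgt-s['tcp_pos'])*100).round(2))
E
python3 plan.py .04
```

```text
t 14.43 tcp [0.4597 0.1357 0.2167] jawdeg -65.1 z [ 0.217 -0.272 -0.938] F [ 0.88 -0.01 -2.58] M [ 0.27  0.18 -0.01] w 0.0386 q [ 0.45 -0.28  1.93 -0.35  1.42  1.61]
tip [0.4801 0.11   0.1282] height along n mm 59.2 lateral mm [-0.1 -5.7  1.6] angle deg 0.53
rot deg [0.44 0.03 0.09] shift cm [ 0.42 -0.01 -1.94]
```

>>> jog_arm(motion=[[[-1, 0.4, 0, -1.9, 0.4, 0, 0], [-1, 0.4, -0.5, -1.9, 0, 0, 0], [-1, 0, 0, 0, 0, 0, 0], [-1, 0, 0, 0, 0, 0, 0]]])

```text
clock: 14.92
tcp_pos: [0.4643, 0.1282, 0.1744]
ee_rot: [0.157, 0.96, 0.218, 0.074]
wrist_force: [0.1, -0.3, -2.0]
grip_width: 0.0386
```

```bash
python3 plan.py .015; python3 - <<'E'
from h import *
snap('scene','s9'); snap('top','t9'); snap('wrist','w9')
s,m=st(); t=s['tcp_pos']+.0944*m[:,2]; sp=[.493,.1,.071]
for f in ('s9','t9','w9'): print(f,'tip',proj(f,t).round(1),'spot',proj(f,sp).round(1))
a=cv2.imread('pics/w9.png'); b=cv2.imread('pics/s9.png')[135:195,230:310]
c=cv2.imread('pics/t9.png')[160:220,200:280]
r=lambda i:cv2.resize(i,(400,300),interpolation=cv2.INTER_CUBIC)
cv2.imwrite('pics/c9.png',np.vstack([np.hstack([r(a),r(c)]),np.hstack([r(b),r(a[200:320,260:420])])]))
E
```

```text
t 14.93 tcp [0.4643 0.1282 0.1744] jawdeg -65.2 z [ 0.211 -0.268 -0.94 ] F [ 0.08 -0.3  -2.02] M [0.32 0.28 0.  ] w 0.0386 q [ 0.42 -0.25  1.98 -0.35  1.34  1.61]
tip [0.4842 0.1029 0.0857] height along n mm 16.5 lateral mm [-5.2 -1.5 -0.8] angle deg 0.46
rot deg [ 0.19 -0.28  0.12] shift cm [ 0.5   0.07 -0.06]
t 15.07 tcp [0.4646 0.1285 0.1748] jawdeg -65.2 z [ 0.212 -0.268 -0.94 ] F [ 1.72  0.07 -2.44] M [0.24 0.2  0.04] w 0.0387 q [ 0.42 -0.25  1.98 -0.35  1.34  1.61]
s9 tip [267.4 168.6] spot [269.2 174.1]
t9 tip [233.1 193.1] spot [234.3 191.1]
w9 tip [262.6 190.2] spot [263.8 179.4]
```

View pics/c9.png

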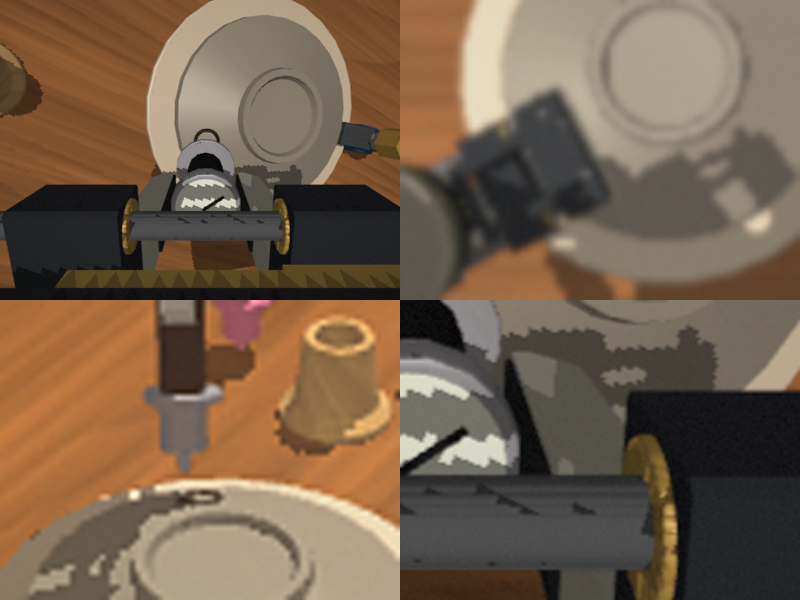

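The scene crop puts the tip at (267,169) as predicted, and the ring at (270.8,174), about 2 px right of the assumed spot. I'll nudge the spot to (0.4945, 0.1005), centre over it, then come down along the normal in small steps.

>>> jog_arm(motion=[[[-1, 0.6, 0.1, -0.1, 0, -0.3, 0], [-1, 0.1, -0.1, -0.4, 0, 0, 0], [-1, 0, 0, 0, 0, 0, 0]]])

```text
clock: 15.45
tcp_pos: [0.4728, 0.1291, 0.1707]
ee_rot: [0.157, 0.96, 0.218, 0.079]
wrist_force: [-0.1, 0.1, -2.3]
grip_width: 0.0391
```

```bash
sed -i 's/\[.493,.100,.071\]/[.4945,.1005,.071]/' plan.py; python3 plan.py 0.003
```

```text
t 15.45 tcp [0.4728 0.1291 0.1707] jawdeg -65.3 z [ 0.219 -0.267 -0.938] F [-0.11  0.15 -2.34] M [ 0.28  0.23 -0.04] w 0.0391 q [ 0.42 -0.23  1.97 -0.35  1.32  1.62]
tip [0.4935 0.1039 0.0821] height along n mm 11.6 lateral mm [1.5 0.4 0.2] angle deg 0.37
rot deg [ 0.14  0.17 -0.02] shift cm [ 0.06 -0.29 -0.82]
```

>>> jog_arm(motion=[[[-1, 0.05, -0.15, -0.4, 0, 0, 0], [-1, 0.05, -0.15, -0.4, 0, 0, 0], [-1, 0, 0, 0, 0, 0, 0]]])

```text
clock: 15.82
tcp_pos: [0.4737, 0.1258, 0.1619]
ee_rot: [0.157, 0.96, 0.218, 0.078]
wrist_force: [-1.0, -0.4, -1.7]
grip_width: 0.0391
```

```bash
python3 plan.py -0.003
```

```text
t 15.82 tcp [0.4737 0.1258 0.1619] jawdeg -65.3 z [ 0.219 -0.267 -0.938] F [-0.98 -0.43 -1.7 ] M [0.35 0.22 0.01] w 0.0391 q [ 0.41 -0.23  1.98 -0.35  1.3   1.62]
tip [0.4944 0.1006 0.0733] height along n mm 2.2 lateral mm [ 0.4 -0.5  0.2] angle deg 0.36
rot deg [ 0.15  0.15 -0.01] shift cm [ 0.1  -0.11 -0.5 ]
```

>>> jog_arm(motion=[[[-1, 0.05, -0.1, -0.3, 0, 0, 0], [-1, 0, 0, 0, 0, 0, 0]]])

```text
clock: 16.08
tcp_pos: [0.4744, 0.1248, 0.159]
ee_rot: [0.157, 0.96, 0.218, 0.079]
wrist_force: [-0.9, 0.0, -1.8]
grip_width: 0.0389
```

```bash
cat > f.py <<'E'
from h import *
F=[]
for i in range(5): F.append(np.r_[sense()['wrist_force'],sense()['ft_torque']]); grab_frame('scene')
print('meanF',np.mean(F,0).round(2),'F.n',round(np.mean(F,0)[:3]@[-.2165,.2647,.9397],2))
E
python3 plan.py -0.004; python3 f.py
```

```text
t 16.07 tcp [0.4744 0.1248 0.159 ] jawdeg -65.3 z [ 0.219 -0.267 -0.938] F [-0.86  0.02 -1.84] M [0.35 0.18 0.02] w 0.0389 q [ 0.41 -0.23  1.99 -0.35  1.3   1.61]
tip [0.4951 0.0996 0.0704] height along n mm -0.9 lateral mm [ 0.4 -0.7  0.3] angle deg 0.37
rot deg [ 0.14  0.17 -0.02] shift cm [ 0.05 -0.04 -0.3 ]
meanF [-0.23  0.48 -1.36  0.28  0.22  0.  ] F.n -1.11
```

>>> jog_arm(motion=[[[-1, 0.05, -0.05, -0.3, 0, 0, 0], [-1, 0, 0, 0, 0, 0, 0]]])

```text
clock: 16.58
tcp_pos: [0.4753, 0.1244, 0.1565]
ee_rot: [0.157, 0.96, 0.218, 0.079]
wrist_force: [-0.2, 0.6, -0.5]
grip_width: 0.0389
```

```bash
python3 plan.py -0.006; python3 f.py
```

```text
t 16.57 tcp [0.4753 0.1244 0.1565] jawdeg -65.3 z [ 0.22  -0.267 -0.938] F [-0.19  0.55 -0.55] M [0.2  0.16 0.01] w 0.0389 q [ 0.41 -0.22  1.99 -0.35  1.29  1.62]
tip [0.4961 0.0992 0.068 ] height along n mm -3.6 lateral mm [ 0.9 -0.3  0.3] angle deg 0.4
rot deg [ 0.14  0.23 -0.03] shift cm [ 0.01 -0.05 -0.24]
meanF [ 0.03  0.85 -0.22  0.17  0.19 -0.  ] F.n 0.01
```

>>> jog_arm(motion=[[[-1, 0.0, -0.05, -0.24, 0, 0, 0], [-1, 0, 0, 0, 0, 0, 0], [-1, 0, 0, 0, 0, 0, 0]]])

```text
clock: 17.2
tcp_pos: [0.4757, 0.124, 0.1546]
ee_rot: [0.157, 0.96, 0.218, 0.08]
wrist_force: [-0.6, 0.4, 0.1]
grip_width: 0.0388
```

```bash
python3 plan.py -0.006; python3 f.py; python3 - <<'E'
from h import *
snap('scene','s10'); snap('wrist','w10')
b=cv2.imread('pics/s10.png')[135:195,230:310]; a=cv2.imread('pics/w10.png')
r=lambda i:cv2.resize(i,(400,300),interpolation=cv2.INTER_CUBIC)
c=cv2.imread('pics/s10.png')[180:255,210:310]
cv2.imwrite('pics/c10.png',np.vstack([np.hstack([r(a),r(c)]),np.hstack([r(b),r(cv2.imread('pics/s10.png'))])]))
E
```

```text
t 17.2 tcp [0.4757 0.124  0.1546] jawdeg -65.3 z [ 0.221 -0.267 -0.938] F [-0.56  0.4   0.1 ] M [ 0.11  0.18 -0.01] w 0.0388 q [ 0.41 -0.22  1.99 -0.35  1.29  1.62]
tip [0.4966 0.0988 0.0661] height along n mm -5.5 lateral mm [ 0.9 -0.2  0.3] angle deg 0.43
rot deg [ 0.13  0.29 -0.05] shift cm [-0.03 -0.01 -0.05]
meanF [-0.34 -0.19  0.54  0.07  0.16 -0.02] F.n 0.53
```

View pics/c10.png

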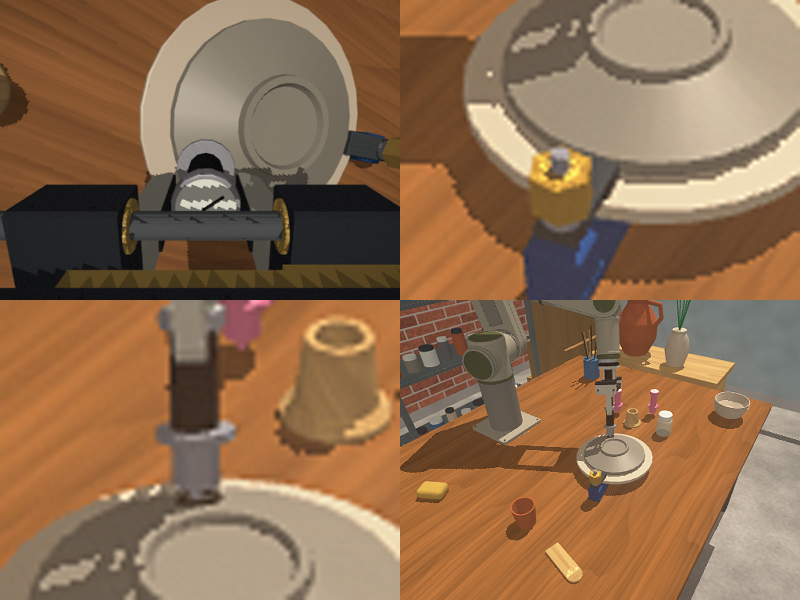

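The tip sits inside the ring, at about (197,497) in the lower-left crop with the ring around (204,497). The gauge is in line with the tool, the nut and its strap are unchanged, and the jar, cup and rib are in place. The push is about 2.7 N, or roughly 5 mm of plunger, so I'll hand it in.

```bash
python3 -c "
from h import *
close_job()
st()"
```

```text
the job is handed in; nothing more can be done
the job is handed in; nothing more can be done
```

I locked the wheel and handed the job in with the gauge held on the ring on the platter's slope. The clock read about 18 s of the 45 s allowed. The interface reports no verdict, so success is not confirmed.

**Nut:** I turned it about 68° clockwise with the fingers until it stopped, with a steady 1.1 N m against the stop. I could not read the joint angle itself. My first guess of the nut's starting angle was wrong, so I turned by torque until it stopped.

**Gauge grip:** My first two grasps met the 40 mm dial head before the black grip (39 mm opening instead of 28). The first of these lifted the gauge about 3 cm, and I set it straight back. I then held it squarely by the dial head at 50 N, lifted it well clear of the stand, and tilted it to the slope.

**Last checks:**

| Check | Result | Needed |
|---|---|---|
| Tool angle to square | about 0.4° | under 8.6° |
| Tip distance from ring centre | about 1 mm by calculation, about 3 mm in the last picture | under 11 mm |
| Push on the clay | about 2.7 N, from wrist force less the gauge's weight | 0.8 to 8 N |
| Plunger travel | about 5 to 5.5 mm | 3 to 9.5 mm |

- **Scene:** In the last picture the nut and strap looked unchanged, and the jar, cup and rib looked unmoved.
- **Not checked:** The final state print after hand-in was refused, so the state during the judged second was not read.

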